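# Slack off the bench winch

### The job

Get the empty hand winch ready for a new strap: lift the pawl clear of the ratchet wheel and throw it right back, then turn the crank backward (its top coming towards the robot) until its arm bears firmly, but without being forced, on the rubber-topped stop post. Leave the crank there and flip the pawl back down onto the ratchet wheel. Do not strain the crank against the engaged pawl, and leave the glue bottle, the filler tub and the jar alone.

Things in the scene. Friction and masses are not known exactly. Their poses are not given: they have to be found in the camera images.
- winch: Hand winch of steel on a 200 x 190 x 18 mm plywood base, fixed. Origin on the bench under the middle of the drum. x points away from the robot (turned up to 0.25 rad), y left along the drum axis, z up. Cheeks and drum lie between y = -38 and +40 mm; a 22 mm wide upright ear at x = -62, y = -34 mm, 207 mm high, carries the pawl pivot.
- axle (a point): Middle of the drum on its axis (along winch y), 110 mm above the bench. Drum, ratchet wheel (112 mm over 12 teeth, 14 mm thick, at winch y = -50 mm) and crank arm turn as one against a steady drag of about 0.32 N m (3 to 4 N at the handle) and stay where left. With the pawl down it turns only forward (top going away from the robot).
- crank: The turning part: drum, ratchet wheel and crank arm (flat bar at winch y = +60 mm, 20 mm wide in its plane of turning, 10 mm thick). Origin on the axis as point axle; its z points along the arm to the handle, its y is the winch's y. The arm starts within 0.5 rad of upright; turned backward it comes down to about level, pointing at the robot, onto the stop.
- handle_grip (a point): Middle of the crank handle: a black cylinder 24 mm across, 95 mm long, lying along winch y from +66 to +161 mm, spinning freely on its spindle. This point is at winch y = +121 mm, 95 mm from the drum axis. It can be pinched from above across winch x and carried round without turning the hand.
- pawl: The pawl: dark steel bar, 12 x 11 mm in section, 0.14 kg. Origin on its pivot: winch x = -62, y = -50, z = 198 mm. Swings freely about winch y, held by its weight only. Down, it slopes from the pivot away from the robot onto the wheel; lifted past upright it falls over towards the robot onto its rest, 2.9 rad up from the down position, and stays there.
- pawl_tip (a point): The rounded tip (4 mm radius) of the pawl, 70 mm from the pivot. Lying on the wheel it is about 160 to 171 mm above the bench, straight over the drum axis (winch x about 0); thrown right back it is at winch x = -109 mm, and beyond -80 mm it counts as thrown back.
- pawl_pin (a point): Grip point on the pawl's lifting pin: a bright steel round bar 12 mm across that sticks out 62 mm sideways (towards winch -y) from the pawl's middle plane. The point is on the pin's axis at winch y = -90 mm, 55 mm from the pivot seen along the axis. It can be pinched from above across winch x and carried round the pivot without turning the hand.
- stop: Post the crank arm comes down on, at winch x = -60, y = +60 mm. Origin on the bench below it. Steel sleeve 18 mm across, 68 mm high, fixed, with a screwed-in head, black rubber on top, 20 mm across. The head's top is 91 to 109 mm up, set differently each time and not measured: find it by feel. Nearly rigid; 4 to 8 N at the handle above the drag bears firmly; over 20 N forces it.
- glue: White glue bottle, 52 mm across, 150 mm high, loose. Origin under its base. Leave alone.
- filler: Yellow tub of wood filler, 80 mm across, 85 mm high, loose. Origin under its base. Leave alone.
- jar: Glass jar with a steel lid, 66 mm across, 90 mm high, loose. Origin under its base. Leave alone.

How it is judged:
By the outcome, as a careful person would: the job done as asked, in the order asked, and still so for the second after the job is handed in, with the robot touching nothing.
It also fails if it takes over 72 s, if anything falls off the work surface, if the arm or the gripper's body presses on something with over 40 N, if the wrist force passes 120 N, or if a joint passes its speed limit or range.

### The arm

A 7-joint arm with a two-finger parallel gripper is mounted at the origin on the work surface. World frame = base frame: x ahead of the robot, y to its left, z up, the work surface at z = 0. Lengths are in m, angles in rad, forces in N, time in s.
With the tool pointing down it reaches from about 0.4 to 0.85 m from the base axis. Payload 4.5 kg.
Tool frame: the origin (TCP) lies between the finger pads; the fingertips stand 17 mm ahead of it and the grasp point (between the pads) lies 2 mm behind it; z points along the fingers, y is the line along which they close (so a half turn about z gives the same grasp; the last joint's range is limited). The gripper opens to 85 mm and grips with 20 to 120 N. Pads are 22 mm wide; open, the fingers measure 114 mm over their backs; the gripper's body (76 mm by 85 mm) begins 54 mm behind the grasp point. The pads swing forward as they close: fully open they stand 13 mm farther back than shut.
Start: joints at [1.148, 0.689, -0.195, 1.565, 0.157, 0.902, -0.215], TCP at [0.276, -0.561, 0.248] pointing down, gripper open.
Joint ranges: [-3.01, 3.01], [-0.46, 2.08], [-1.47, 1.51], [0.13, 2.56], [-1, 4.14], [0.04, 2.09], [-2.66, 2.66]. Speed limits (rad/s): [2.57, 2.57, 3.14, 3.14, 3.14, 3.14, 3.14].

### API

Orientations are given as a unit quaternion [x, y, z, w].
In Python, from bench import ctrl gives the robot as it stands. Calls block until the motion is done:
- ctrl.move_ptp(position, orientation): joint-space move of the TCP to a pose.
- ctrl.servo_line(position, max_speed=0.15, rot=None, contact_N=None): straight line of the TCP; rot=None keeps the orientation; max_speed is the mean speed in m/s. With contact_N (N) it stops when the force on the tool has changed by that much, and returns True; else False.
- ctrl.set_joints(angles): joint-space move.
- ctrl.command_gripper(opening, effort=None): finger opening in m; effort is the grip in N (None keeps the last); returns when the fingers have stopped.
- ctrl.wait(seconds).
- ctrl.inverse_kinematics(position, orientation): joint angles nearest the present ones, or None.
- ctrl.observe(): the state.
- ctrl.capture(name): name is "scene" or "top"; returns the picture (420x560x3 uint8, red, green, blue); there is no depth.
- ctrl.camera_params(name): a dict with "K" (3x3 intrinsics, pixels), "rvec" (rotation vector, rad) and "tvec" (3), from world to camera coordinates, as OpenCV has them. Camera axes: x right, y down, z forward; pixel columns grow to the right and rows downward; lengths in m; the calibration is good to about 2 mm. A picture is of the moment at which its call begins. camera_params takes no time and is no camera call.
A pose or a line that the arm cannot do raises ctrl.IKError and nothing moves.
- ctrl.hand_in(): hands the job in; it is judged then, once.
The state is a dict: "time_s": time; "joint_pos": joint angles; "qvel": joint speeds; "joint_torque": joint torques, N m; "eef_pos": TCP position; "tool_rot": TCP orientation; "contact_force": force on the tool from outside, world axes, zero at the start; "ft_torque": the same for the moment, N m; "width": finger opening in m; "grasp_force": force on a finger pad.
Only numpy, scipy, OpenCV 4.12 (cv2) and the standard library are available. Lean on these libraries where they do the work, as an engineer would, in place of code of your own. Each camera call takes 0.05 s, during which the arm holds its last target. There are 200 camera calls.

## Working session

There is one attempt and no reset: what is moved stays moved. The work goes in short steps, each a Python script; the robot and the scene stay as the last script left them, time stands still between calls to the robot, and variables do not carry over. Pictures are saved under pics/ and viewed, at most 10 in all, crops included, and the job is handed in when it is done.

```bash
ls; mkdir -p pics
python3 - <<'E'
from bench import ctrl
import cv2,numpy as np
for n in("scene","top"):
    im=ctrl.capture(n); cv2.imwrite(f"pics/{n}0.png",im[:,:,::-1])
    p=ctrl.camera_params(n); R=cv2.Rodrigues(np.array(p["rvec"]))[0]
    print(n,np.array(p["K"]).round(1).tolist(),"cam",(-R.T@np.array(p["tvec"]).ravel()).round(3),R.round(2).tolist())
o=ctrl.observe();print({k:o[k] for k in("time_s","tool_rot","contact_force","width")})
E
```

```text
pics
scene [[387.5, 0.0, 285.3], [0.0, 387.5, 213.6], [0.0, 0.0, 1.0]] cam [1.039 0.555 0.697] [[-0.75, 0.66, -0.01], [0.38, 0.43, -0.82], [-0.54, -0.62, -0.58]]
top [[433.2, 0.0, 276.3], [0.0, 433.2, 203.4], [0.0, 0.0, 1.0]] cam [ 0.379 -0.028  1.105] [[0.02, -1.0, 0.0], [-0.98, -0.02, -0.17], [0.17, 0.0, -0.98]]
{'time_s': 0.1, 'tool_rot': array([ 9.74020942e-01,  2.26456388e-01, -2.49252830e-04, -8.03864831e-04]), 'contact_force': array([ 0.34378698,  0.29197568, -0.49434316]), 'width': 0.08542378379106698}
```

View pics/scene0.png

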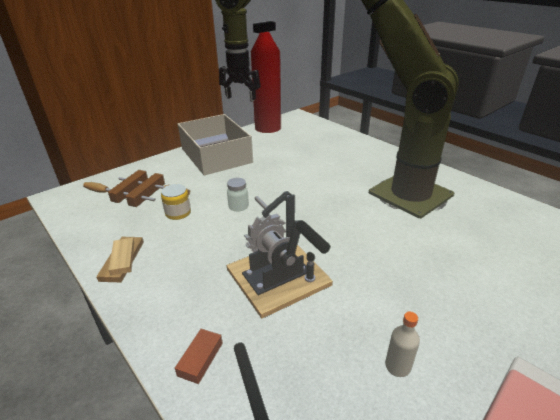

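View pics/top0.png

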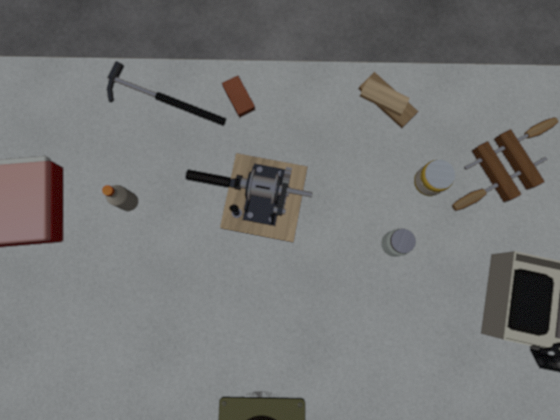

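The top view shows the winch base with corners near (237,154), (307,165), (294,241) and (222,231). The black handle runs from (187,175) to (237,183), the bright pin from (288,190) to (312,194), and the stop is near (235,210). The jar is at (401,241) and the glue at (118,197), both well clear.

```bash
cat > h.py <<'E'
from bench import ctrl
import cv2,numpy as np
from scipy.spatial.transform import Rotation as Ro
def cam(n):
    p=ctrl.camera_params(n); R=cv2.Rodrigues(np.array(p["rvec"]))[0]
    return np.array(p["K"]),R,np.array(p["tvec"]).ravel()
def ray(n,uv):
    K,R,t=cam(n); d=R.T@np.linalg.inv(K)@np.array([uv[0],uv[1],1.]); return -R.T@t,d
def onz(n,uv,z):
    c,d=ray(n,uv); return c+d*(z-c[2])/d[2]
def proj(n,P):
    K,R,t=cam(n); q=K@(R@np.asarray(P)+t); return q[:2]/q[2]
E
python3 - <<'E'
from h import *
im=cv2.imread("pics/top0.png"); hsv=cv2.cvtColor(im,cv2.COLOR_BGR2HSV)
m=cv2.inRange(hsv,(8,50,60),(28,255,255)); roi=np.zeros_like(m); roi[145:250,210:320]=255
m&=roi
c=np.vstack([x for x in cv2.findContours(m,0,2)[0] if cv2.contourArea(x)>30])
hull=cv2.convexHull(c)[:,0]
P=np.array([onz("top",p,.018)[:2] for p in hull],np.float32)
print(cv2.minAreaRect(P), cv2.boxPoints(cv2.minAreaRect(P)).round(3).tolist())
pts=np.array([p for p in cv2.boxPoints(cv2.minAreaRect(c))]);print(pts.tolist())
c1=cv2.resize(im[140:255,170:330],None,fx=5,fy=5,interpolation=2);cv2.imwrite("pics/t1.png",c1[:575])
s=cv2.imread("pics/scene0.png");cv2.imwrite("pics/s1.png",cv2.resize(s[180:315,215:345],None,fx=4.4,fy=4.4,interpolation=2))
E
```

```text
((0.5872741341590881, 0.006342984735965729), (0.18621760606765747, 0.1976427137851715), 80.10757446289062) [[0.4740000069141388, -0.06800000369548798], [0.6690000295639038, -0.10199999809265137], [0.7009999752044678, 0.08100000023841858], [0.5059999823570251, 0.11500000208616257]]
[[220.13763427734375, 227.44461059570312], [234.64471435546875, 152.67733764648438], [307.0242919921875, 166.72113037109375], [292.5172119140625, 241.4884033203125]]
```

View pics/t1.png

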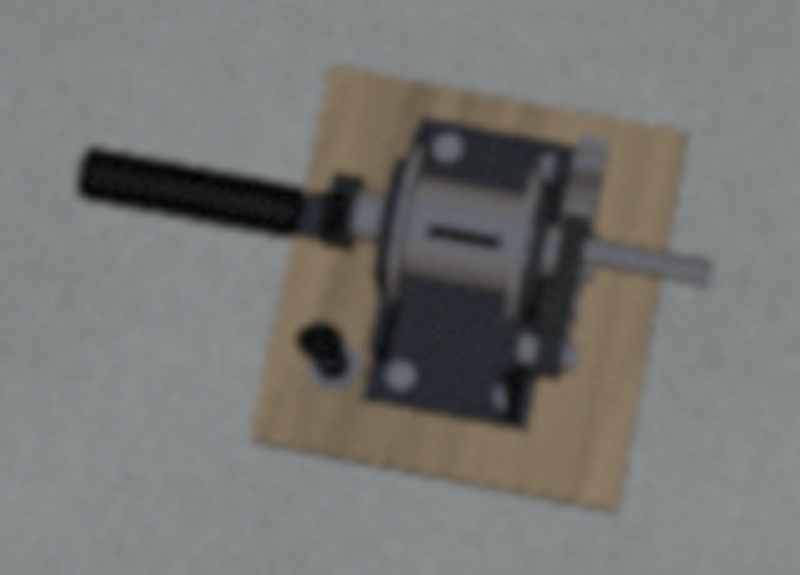

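View pics/s1.png

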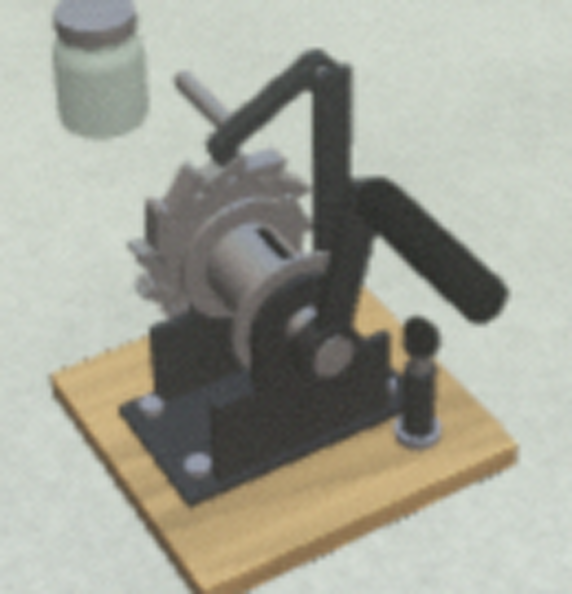

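The crops show the pawl down on the wheel. In full-picture pixels, the pin runs (287.6,190) to (312.4,194.2), the handle (186.4,174.4) to (230,182), and the stop's foot is at (237,214). The crank leans slightly towards the robot.

Run:
```python
from h import *
yaw=-.172; R=Ro.from_euler('z',yaw).as_matrix()
S=lambda u,v:(215+u/4.4,180+v/4.4); T=lambda u,v:(170+u/5,140+v/5)
def tri(a,b):
    (c1,d1),(c2,d2)=ray("top",a),ray("scene",b)
    s=np.linalg.lstsq(np.c_[d1,-d2],c2-c1,rcond=None)[0]
    p,q=c1+s[0]*d1,c2+s[1]*d2; return (p+q)/2,np.linalg.norm(p-q)
stop=onz("top",T(335,370),.02); stop2=onz("scene",S(417,438),.02)
print("stop foot",stop,stop2,"org",stop-R@[-.06,.06,0],stop2-R@[-.06,.06,0])
pt=tri(T(712,271),S(182,78)); print("pintip",pt,"org by y",pt[0]-R@[-.0135,-.112,.172])
he=tri(T(84,173),S(487,305)); print("handle end",he)
for O in ([.587,.006,0],stop-R@[-.06,.06,0]):
    print("end in winch",R.T@(he[0]-O), "pin",R.T@(pt[0]-O))
    for nm,P in dict(pintip=[-.0135,-.112,.172],pivot=[-.062,-.05,.198],stop=[-.06,.06,.02],ear=[-.062,-.034,.207]).items():
        u,v=proj("top",O*np.array([1,1,0])+R@P);a,b=proj("scene",O*np.array([1,1,0])+R@P)
        print(nm,"T",((u-170)*5,(v-140)*5),"S",((a-215)*4.4,(b-180)*4.4))
```

```text
stop foot [0.54072955 0.07313005 0.02      ] [0.54814362 0.07810607 0.02      ] org [0.58957502 0.00374619 0.02      ] [0.5969891  0.00872221 0.02      ]
pintip (array([ 0.56336213, -0.10397989,  0.17719759]), np.float64(0.0017112281357249599)) org by y [0.59583209 0.00405692 0.00519759]
handle end (array([0.59735987, 0.16658661, 0.20059334]), np.float64(0.0007806538457930111))
end in winch [-0.01727791  0.15999019  0.20059334] pin [-0.00446567 -0.11240277  0.17719759]
pintip T (np.float64(705.1430347111983), np.float64(294.4095824944682)) S (np.float64(195.3863761478573), np.float64(81.19362836096535))
pivot T (np.float64(545.8542553473646), np.float64(366.34975453338257)) S (np.float64(325.43984993904263), np.float64(67.91437894284957))
stop T (np.float64(330.37477158040645), np.float64(374.94760396103277)) S (np.float64(426.41945933081814), np.float64(426.94210395348136))
ear T (np.float64(508.58278543158804), np.float64(355.9592322305829)) S (np.float64(341.14724326190304), np.float64(67.31220692150248))
end in winch [-0.02020068  0.16177001  0.18059334] pin [-0.00738845 -0.11062294  0.15719759]
pintip T (np.float64(710.3099193817536), np.float64(288.73297619583707)) S (np.float64(189.36244320585632), np.float64(81.23030929804005))
pivot T (np.float64(551.2779613370878), np.float64(360.44079298816155)) S (np.float64(319.1687435760539), np.float64(67.95273176039487))
stop T (np.float64(335.0), np.float64(370.0000000000007)) S (np.float64(420.3075902640888), np.float64(426.97480214902356))
ear T (np.float64(514.0745339700195), np.float64(350.0010095592245)) S (np.float64(334.7634897977573), np.float64(67.35125554716402))
```

```bash
cat >> h.py <<'E'
O=np.array([.592,.005,0]); YAW=-.172; W=Ro.from_euler('z',YAW).as_matrix()
Q=(Ro.from_euler('z',YAW+np.pi/2)*Ro.from_euler('x',np.pi)).as_quat()  # tool y along winch x
w2=lambda *p:O+W@np.array(p)
def st(tag=""):
    o=ctrl.observe(); p=W.T@(o["eef_pos"]-O)
    print(tag,"t%.1f"%o["time_s"],"winch",p.round(4),"F",(W.T@o["contact_force"]).round(1),"w %.4f g %.1f"%(o["width"],o["grasp_force"]),flush=True); return o,p
E
python3 - <<'E'
from h import *
q=ctrl.inverse_kinematics(w2(-.011,-.09,.30),Q); print(q, Ro.from_quat(Q).as_matrix()[:,1])
ctrl.command_gripper(.05,20)
ctrl.move_ptp(w2(-.011,-.09,.30),Q); st("above")
print(ctrl.servo_line(w2(-.011,-.09,.173),.12,contact_N=6)); st("down")
cv2.imwrite("pics/s2.png",cv2.resize(ctrl.capture("scene")[120:330,200:400,::-1],None,fx=2.8,fy=2.8,interpolation=2))
E
```

```text
[ 0.33487226  0.58285185 -0.45805946  1.65656166  0.29903028  0.97233745
 -0.39957885] [ 9.85244431e-01 -1.71153179e-01  1.22464680e-16]
above t2.6 winch [-0.0109 -0.0918  0.2997] F [-0.5 -0.8 -0.3] w 0.0502 g 0.0
False
down t3.8 winch [-0.0104 -0.0899  0.1737] F [-0.   0.2  0.3] w 0.0501 g 0.0
```

View pics/s2.png

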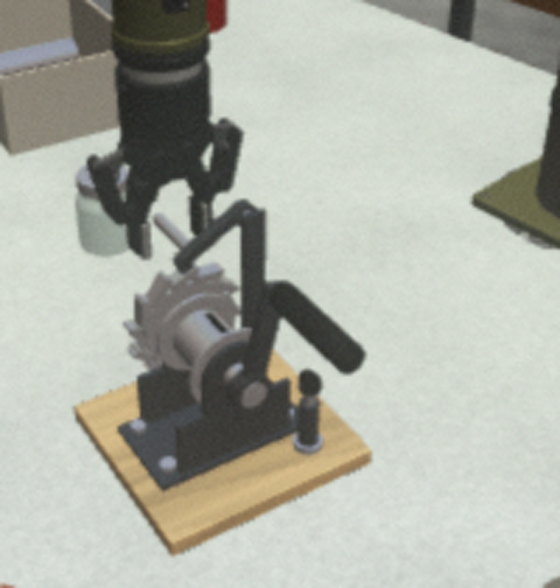

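The fingers straddle the pin, with the tips at about (145,250) and (200,225) and the pin between them from (157,218). No contact force shows, so I can close.

Run:
```python
from h import *
ctrl.command_gripper(.0,25); o,p=st("gripped")
g=np.array([p[0],p[2]+.002]); piv=np.array([-.062,.198])
d=g-piv; r=np.hypot(*d); a0=np.arctan2(d[1],d[0]); print("r,a",r,a0)
# blend measured radius to true 0.055 as it lifts
for k,a in enumerate(np.arange(a0,2.26,.2)[1:].tolist()+[2.26]):
    rr=r+(.055-r)*min(1,(k+1)/5)
    ctrl.servo_line(w2(piv[0]+rr*np.cos(a),p[1],piv[1]+rr*np.sin(a)-.002),.06)
    if k%2: st(f"{a:.2f}")
o,p=st("back")
if o["width"]>.006:
    ctrl.command_gripper(.045); st("open")
    ctrl.servo_line(w2(p[0],p[1],.36),.2)
cv2.imwrite("pics/s3.png",cv2.resize(ctrl.capture("scene")[120:330,200:400,::-1],None,fx=2.8,fy=2.8,interpolation=2))
```

```text
gripped t4.2 winch [-0.0094 -0.09    0.1735] F [ 4.  -0.2 -1.1] w 0.0107 g 24.8
r,a 0.0572399045300995 -0.40388148488357223
-0.00 t5.0 winch [-0.0052 -0.09    0.196 ] F [ 4.  -0.3 -2. ] w 0.0106 g 24.6
0.40 t5.6 winch [-0.0088 -0.09    0.2181] F [ 6.6 -1.8  0.9] w 0.0112 g 24.6
0.80 t6.3 winch [-0.0193 -0.09    0.2374] F [ 9.8 -1.2  4.9] w 0.0111 g 24.6
1.20 t7.0 winch [-0.0362 -0.0899  0.2507] F [ 9.4 -1.7 13.2] w 0.0110 g 25.3
1.60 t7.6 winch [-0.0627 -0.0899  0.2532] F [-0.7 -0.9 18.1] w 0.0108 g 27.2
2.00 t8.3 winch [-0.0861 -0.0898  0.2459] F [-2.   0.3  5.1] w 0.0109 g 26.8
2.26 t8.9 winch [-0.0969 -0.0898  0.2383] F [1.9 1.9 0.7] w 0.0108 g 26.5
back t8.9 winch [-0.0969 -0.0898  0.2383] F [1.9 1.9 0.7] w 0.0108 g 26.5
open t9.3 winch [-0.0972 -0.0903  0.2383] F [-0.2  0.7 -0.7] w 0.0449 g 0.0
```

View pics/s3.png

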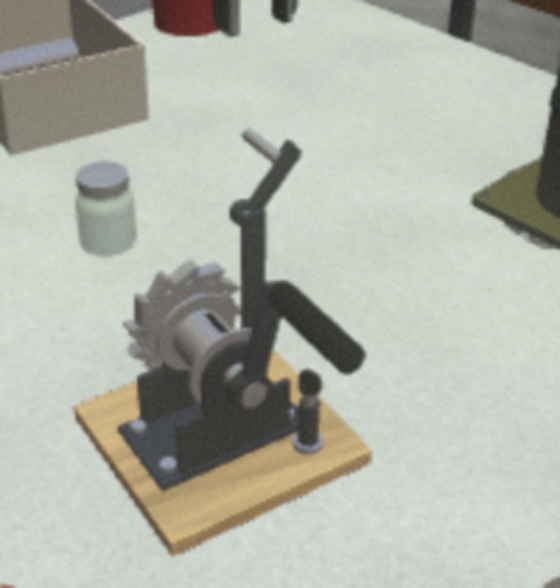

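The pawl lies thrown back towards the robot, with its tip at (293,150) in the crop. The crank has not moved. Next is the handle.

Run:
```python
from h import *
ctrl.command_gripper(.06,40)
ctrl.servo_line(w2(-.021,.121,.36),.25)
print(ctrl.servo_line(w2(-.021,.121,.2006),.12,contact_N=6)); st("down")
ctrl.command_gripper(0,40); o,p=st("gripped")
g=np.array([p[0],p[2]+.002-.11]); r=np.hypot(*g); a0=np.arctan2(-g[0],g[1]); print("r,a",r,a0)
if o["width"]>.018:
    for k,a in enumerate(np.linspace(a0,1.28,9)[1:]):
        rr=r+(.095-r)*min(1,(k+1)/4)
        ctrl.servo_line(w2(-rr*np.sin(a),p[1],.108+rr*np.cos(a)),.06)
        if k%2: st(f"{a:.2f}")
```

```text
False
down t12.9 winch [-0.0206  0.1213  0.2014] F [-0.4  0.3  0.4] w 0.0602 g 0.0
gripped t13.3 winch [-0.021   0.1211  0.2011] F [-1.3 -0.3  3.6] w 0.0227 g 39.0
r,a 0.09539846070906427 0.22158743823159413
0.49 t14.1 winch [-0.0451  0.1211  0.1916] F [ 1.6  0.5 -3.1] w 0.0225 g 39.5
0.75 t14.8 winch [-0.0648  0.1212  0.1769] F [ 4.9  0.2 -7.2] w 0.0229 g 39.5
1.02 t15.5 winch [-0.0801  0.1212  0.1574] F [ 7.6  0.6 -7.2] w 0.0227 g 39.5
1.28 t16.2 winch [-0.0897  0.1212  0.1348] F [ 7.3 -0.1 -5.8] w 0.0226 g 39.7
```

Run:
```python
from h import *
ctrl.command_gripper(.05,40); st("open"); ctrl.wait(.2); o,p0=st("bias"); F0=W.T@o["contact_force"]
ctrl.command_gripper(0,40); ctrl.wait(.2); o,p=st("regrip")
g=np.array([p[0],p[2]+.002-.11]); r=np.hypot(*g); a0=np.arctan2(-g[0],g[1]); print("r,a",r,a0)
for a in np.arange(a0,a0+.08,.02)[1:]:
    ctrl.servo_line(w2(-r*np.sin(a),p[1],.108+r*np.cos(a)),.02)
    o,_=st(f"{a:.3f}"); F=W.T@o["contact_force"]-F0
    print("  tang %.1f rad %.1f"%(F[0]*np.cos(a)+F[2]*np.sin(a),-F[0]*np.sin(a)+F[2]*np.cos(a)))
```

```text
open t16.6 winch [-0.0921  0.1211  0.1351] F [0.4 0.8 0.7] w 0.0497 g 0.0
bias t16.8 winch [-0.0913  0.1211  0.1352] F [-0.5  0.6  0.3] w 0.0496 g 0.0
regrip t17.3 winch [-0.0898  0.1212  0.1354] F [ 5.2 -0.5 -1.1] w 0.0227 g 39.4
r,a 0.09394006762531697 1.2743520684545946
1.294 t17.6 winch [-0.0903  0.1212  0.1337] F [ 3.3 -1.   0.1] w 0.0229 g 39.6
  tang 0.9 rad -3.8
1.314 t17.8 winch [-0.0907  0.1212  0.1317] F [ 4.7  0.8 -0.7] w 0.0225 g 39.6
  tang 0.4 rad -5.4
1.334 t18.1 winch [-0.0912  0.1212  0.1299] F [ 4.3 -1.1 -0.1] w 0.0228 g 39.5
  tang 0.7 rad -4.8
1.354 t18.3 winch [-0.0915  0.1211  0.128 ] F [ 5.6  0.4 -0.9] w 0.0228 g 39.6
  tang 0.1 rad -6.3
```

Run:
```python
from h import *
F0=np.array([-.5,.6,.3]); r,y=.0936,.1212
a=1.354; base=[]; step=.01
def tang(a):
    Fs=[]
    for _ in range(4): ctrl.wait(.03); Fs.append(W.T@ctrl.observe()["contact_force"]-F0)
    F=np.mean(Fs,0); return F[0]*np.cos(a)+F[2]*np.sin(a),-F[0]*np.sin(a)+F[2]*np.cos(a)
while a<1.80:
    a+=step
    ctrl.servo_line(w2(-r*np.sin(a),y,.108+r*np.cos(a)),.02)
    t,rd=tang(a); e=W.T@(ctrl.observe()["eef_pos"]-O)
    print("%.3f tang %.1f rad %.1f z %.4f t%.1f"%(a,t,rd,e[2],ctrl.observe()["time_s"]),flush=True)
    if len(base)<3: base.append(t); continue
    b=np.mean(base); 
    if t-b>6: break
    if t-b>1.2: step=.003
    else: step=.01; base=(base+[t])[-5:] if abs(t-b)<1 else base
    if ctrl.observe()["time_s"]>38: break
print(b)
```

```text
1.364 tang 0.1 rad -4.4 z 0.1271 t18.7
1.374 tang 1.0 rad -4.6 z 0.1263 t19.1
1.384 tang 1.3 rad -4.9 z 0.1254 t19.5
1.394 tang 1.2 rad -4.5 z 0.1244 t19.9
1.404 tang 1.4 rad -5.2 z 0.1235 t20.2
1.414 tang 1.4 rad -5.5 z 0.1226 t20.6
1.424 tang 1.5 rad -5.4 z 0.1216 t21.0
1.434 tang 1.2 rad -5.0 z 0.1207 t21.4
1.444 tang 1.8 rad -5.3 z 0.1197 t21.8
1.454 tang 1.0 rad -5.7 z 0.1188 t22.2
1.464 tang 1.3 rad -5.5 z 0.1178 t22.6
1.474 tang 0.9 rad -5.5 z 0.1169 t22.9
1.484 tang 1.6 rad -5.8 z 0.1160 t23.3
1.494 tang 1.0 rad -5.4 z 0.1151 t23.7
1.504 tang 0.9 rad -5.4 z 0.1141 t24.1
1.514 tang 1.0 rad -6.2 z 0.1132 t24.5
1.524 tang 1.1 rad -5.9 z 0.1123 t24.9
1.534 tang 0.6 rad -5.3 z 0.1114 t25.2
1.544 tang 1.2 rad -6.4 z 0.1105 t25.6
1.554 tang 2.8 rad -5.7 z 0.1097 t26.0
1.557 tang 5.0 rad -5.2 z 0.1096 t26.4
1.560 tang 6.3 rad -5.4 z 0.1095 t26.8
1.563 tang 7.9 rad -4.6 z 0.1094 t27.1
0.9578223791585364
```

The stop was felt at handle height of about 0.111 m, and the crank bears on it with about 7 N above the drag. I'll release it and flip the pawl back.

Run:
```python
from h import *
ctrl.command_gripper(.05,40); o,p=st("released")
ctrl.servo_line(w2(p[0],p[1],.36),.2)
cv2.imwrite("pics/s4.png",cv2.resize(ctrl.capture("scene")[120:330,200:400,::-1],None,fx=2.8,fy=2.8,interpolation=2))
ctrl.servo_line(w2(-.097,-.09,.36),.25)
print(ctrl.servo_line(w2(-.097,-.09,.238),.12,contact_N=6)); st("at pin")
ctrl.command_gripper(0,25); o,p=st("grip")
if o["width"]>.006:
    piv=np.array([-.062,.198]); d=np.array([p[0],p[2]+.002])-piv; r=np.hypot(*d); a0=np.arctan2(d[1],d[0]); print(r,a0)
    for k,a in enumerate(np.linspace(a0,-.22,14)[1:]):
        rr=r+(.0565-r)*min(1,(k+1)/4)
        ctrl.servo_line(w2(piv[0]+rr*np.cos(a),p[1],piv[1]+rr*np.sin(a)-.002),.06)
        if k%3==0: st(f"{a:.2f}")
    st("fwd")
```

```text
released t27.5 winch [-0.0948  0.1213  0.1082] F [0.  0.5 0.3] w 0.0500 g 0.0
False
at pin t31.1 winch [-0.0965 -0.0897  0.2385] F [ 0.1 -0.5 -0.1] w 0.0500 g 0.0
grip t31.6 winch [-0.1017 -0.0903  0.238 ] F [-11.2   0.    9.7] w 0.0111 g 25.1
0.05779034305343339 2.328898315934622
2.13 t31.9 winch [-0.0959 -0.0903  0.2447] F [-7.   0.8  6.5] w 0.0108 g 25.0
1.54 t32.9 winch [-0.0598 -0.0904  0.2538] F [-1.3 -0.2  7.8] w 0.0107 g 27.2
0.96 t33.9 winch [-0.0297 -0.0903  0.2415] F [-0.1 -0.4 -1. ] w 0.0108 g 28.2
0.37 t34.9 winch [-0.0089 -0.0904  0.216 ] F [-1.5 -0.7 -1.6] w 0.0111 g 28.0
-0.22 t35.9 winch [-0.006  -0.0904  0.1833] F [ 2.4 -1.7 -1.6] w 0.0109 g 29.8
fwd t35.9 winch [-0.006  -0.0904  0.1833] F [ 2.4 -1.7 -1.6] w 0.0109 g 29.8
```

View pics/s4.png

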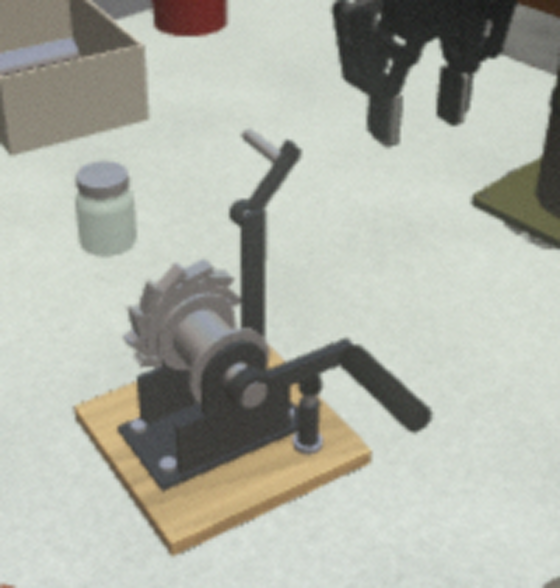

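The crank arm rests on the rubber head at (311,383) with its handle level, and the pawl is still back at that moment. Now I'll lower the pawl a little more and let it drop.

Run:
```python
from h import *
a=-.32
ctrl.servo_line(w2(-.062+.0565*np.cos(a),-.0904,.196+.0565*np.sin(a)),.03,contact_N=5); st("low")
ctrl.command_gripper(.05,25); o,p=st("open")
ctrl.servo_line(w2(p[0],p[1],.36),.15); ctrl.servo_line(w2(-.1,-.25,.36),.25); ctrl.wait(.3); st("clear")
cv2.imwrite("pics/s5.png",cv2.resize(ctrl.capture("scene")[120:330,200:400,::-1],None,fx=2.8,fy=2.8,interpolation=2))
```

```text
low t36.2 winch [-0.007  -0.0904  0.1784] F [ 4.1 -1.8  0.4] w 0.0108 g 30.2
open t36.6 winch [-0.0088 -0.0902  0.1781] F [ 0.3  0.4 -0.2] w 0.0498 g 0.0
clear t39.2 winch [-0.0995 -0.249   0.36  ] F [-0.2  0.4 -0.1] w 0.0499 g 0.0
```

View pics/s5.png

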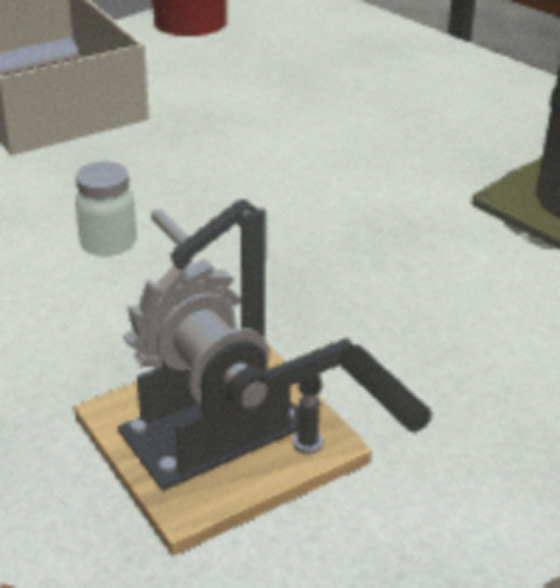

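The pawl lies on the wheel with its tip at (180,260), the crank is still on the stop at (311,383), and the hand is clear. I'm handing in.

```bash
python3 -c "
from bench import ctrl
print(ctrl.hand_in())"
```

```text
the job is handed in; nothing more can be done
None
```

The job is handed in at about 39 s: the pawl was thrown back, the crank turned back onto the stop at about 7 N above the drag and left there, and the pawl flipped back down onto the ratchet wheel; the glue, filler and jar were not touched.

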